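# Clamp the sleeve that fits: four clicks and hold

### The job

Slide the pipe sleeve that fits over the gauge pin of the small bench clamp onto the pin, right down to the plate, and let go of it; the sleeve whose bore is too tight for the pin stays standing on the bench. Then take the clamp's lever by its knob, swing it away from rest by exactly four clicks, which you can feel, without going over into the fifth, so that the sprung pad presses on the sleeve, and finish while still holding the lever there, because it springs back when let go. Leave the other things on the bench where they are.

Things in the scene. Friction and masses are not known exactly. Their poses are not given: they have to be found in the camera images.
- sleeve_wide_mid (a point): centre (half-way up, on the axis) of the loose plain steel sleeve that fits: an open tube standing upright on the bench, 38 mm outside, bore 28 mm, 50 mm tall, about 0.15 kg. z is the tube's axis.
- sleeve_wide: the same sleeve that fits; origin at the centre of its underside
- sleeve_tight_mid (a point): centre (half-way up, on the axis) of the other loose plain steel sleeve: also 38 mm outside and 50 mm tall, but thick-walled with a bore of 18 mm, which does not go over the pin
- pin_seat (a point): foot of the 24 mm gauge pin, on its axis, on the base plate's top (12 mm above the bench). Pin 47 mm tall, its top 9 mm taper to 14 mm. A sleeve fully on has its centre 25 mm above this point. Axes: z up, y the way the jaw closes on the pin, x square to it (roughly away from the robot). The pad (32 mm wide, 9 to 37 mm up) waits at y = -32 mm; along x beside the pin all is free.
- lever_pivot (a point): point on the vertical axis about which the lever turns, at the height of the middle of the knob (62 mm above the bench). Same axes as pin_seat; it lies at y = -150 mm from the pin.
- knob_mid (a point): middle of the lever's upright round black knob, 21 mm thick, 48 mm tall (38 to 86 mm above the bench), 120 mm from the pivot axis, on a flat steel arm whose top is 38 mm above the bench. At rest the arm points from the pivot 124 degrees clockwise (seen from above) of the x axis of pin_seat.
- lever (a joint): lever angle, rad: 0 at rest on its stop, grows anticlockwise seen from above, ends at 1.1. Notches at 0.2, 0.4, 0.6, 0.8 ... (24 mm apart at the knob). Just past a notch the resistance along the swing is highest (8 to 12 N), over the tooth it eases off to 3 to 6 N, and it jumps up again by 3 N or more at the next notch: one click. A spring pulls it back to 0 when let go.
- pad: sprung rubber pad on the front of the clamp's jaw; it moves 5 mm a click towards the pin as the lever swings, meets the sleeve at about the third click and presses it with about 2 to 3 N at the fourth. Its origin is not on the pad but 40 mm behind its middle, at bench height.
- flux_tin: loose round tin, 77x77x39 mm, a bystander; origin at the centre of its underside
- pipe_stub: loose red pipe offcut lying down, 34x140x34 mm, a bystander; origin at the centre of its underside
- spray_can: loose spray can standing upright, 65x65x196 mm, a bystander; origin at the centre of its underside
There are look-alikes about, which are no part of the job. What is shaped like the part that bears sleeve_tight_mid but red or turquoise is not meant.

How it is judged:
By the outcome, as a careful person would: the job done as asked, in the order asked, and still so for the second after the job is handed in, while the arm keeps its last pose, push and grip.
It also fails if it takes over 54 s, if anything falls off the work surface, if the arm or the gripper's body presses on something with over 40 N, if the wrist force passes 120 N, or if a joint passes its speed limit or range.

### The arm

A 6-joint arm with a two-finger parallel gripper is mounted at the origin on a cart in front of the work surface, level with it; the furniture and walls round the work are solid. World frame = base frame: x ahead of the robot, y to its left, z up, the work surface at z = 0. Lengths are in m, angles in rad, forces in N, time in s.
With the tool pointing down it reaches from about 0.425 to 1.125 m from the base axis. Payload 14.9 kg.
Tool frame: the origin (TCP) lies between the finger pads; the fingertips stand 17 mm ahead of it and the grasp point (between the pads) lies 2 mm behind it; z points along the fingers, y is the direction in which the jaws open and shut (so a half turn about z gives the same grasp; the last joint's range is limited). The gripper opens to 91 mm and grips with 3 to 60 N. Pads are 32 mm wide; open, the fingers measure 118 mm over their backs; the gripper's body (76 mm by 178 mm) begins 60 mm behind the grasp point.
Start: joints at [-1.317, 0.379, 1.734, -0, 1.028, -0.033], TCP at [0.198, -0.671, 0.231] pointing down, gripper open.
Joint ranges: [-2.77, 2.77], [-0.74, 2.19], [0, 2.66], [-1.06, 4.2], [0.31, 2.87], [-3.08, 3.08]. Speed limits (rad/s): [1.89, 1.89, 2.39, 3.14, 3.14, 3.14].

### API

Orientations are given as a unit quaternion [x, y, z, w].
In Python, from station import robot, read_camera gives the robot as it stands.
- The arm moves only by the shell command python3 -m handwheel 'ROWS' [OPENING]. ROWS is JSON, a list of rows, each an object of numbers: "x", "y", "z": the shift along the tool's x, y, z in m; "ax", "ay", "az": the turn, a rotation vector about the tool's x, y, z in degrees. A call has 1 to 12 rows; each row is the pose to reach, as a shift and turn from the pose measured when the call began, along the tool's axes at that moment; what a row does not reach only later rows make up. A row lasts 1/12 s, in which the tool goes at most 41.7 mm and 7.16 degrees, less where a joint would pass 70% of its speed; a pose out of reach is approached as far as the arm can. A call with a gripper value outside its range is refused whole. OPENING is the closure in counts, from 0 (fully open) to 255 (shut), set as the call begins (- or left out, the last holds). The fingers move at their own pace and stop on an object; the grip force is fixed at half the most. Time passes only in rows, so rows that repeat a pose let the fingers close. It gives the time, the measured TCP pose, the force and the opening at its end, in the units of the state.
- robot.get_state(): the state, without advancing time (a new reading comes with each control period).
- read_camera(name): name is "scene" or "top" or "wrist"; returns a dict with "color" (384x512x3 uint8, red, green, blue), "depth" (384x512 float32, m along the optical axis (not along the pixel's ray), 0 where there is no reading), "fovy" (degrees; the focal length in pixels is half the picture's height over the tangent of half this angle, whatever the lens; pixels are square), "cx", "cy" (the principal point, pixels), "extrinsics" (4x4, takes a point from camera to world coordinates). Camera axes: x right, y down, z forward; pixel columns grow to the right and rows downward; lengths in m; the calibration is good to about 2 mm. A picture is of the moment at which its call begins.
- robot.sign_off(): hands the job in, once; it reports no verdict.
The state is a dict: "t": time; "joint_pos": joint angles; "qd": joint speeds; "effort": joint torques, N m; "eef_pos": TCP position; "ee_rot": TCP orientation; "contact_force": force on the tool from outside, world axes, zero at the start; "torque": the same for the moment, N m; "grip_width": opening from 0.0 (shut) to 1.0 (fully open).
Only numpy, scipy, OpenCV 4.12 (cv2) and the standard library are available. Lean on these libraries where they do the work, as an engineer would, in place of code of your own. Each camera call takes 0.05 s, during which the arm holds its last target.

## Working session

There is one attempt and no reset: what is moved stays moved. The work goes in short steps, Python scripts to look and compute and a shell command to move; the robot and the scene stay as the last step left them, time stands still between calls to the robot, and variables do not carry over. Pictures are saved under pics/ and viewed, and the job is handed in when it is done.

```bash
ls; mkdir -p pics
python3 - <<'E'
from station import robot, read_camera
import cv2, json
print(robot.get_state())
for n in ["scene","top","wrist"]:
    c=read_camera(n); cv2.imwrite(f"pics/{n}0.png",c["color"][:,:,::-1])
    print(n,c["fovy"],c["cx"],c["cy"],c["extrinsics"].round(4).tolist())
E
```

```text
pics
{'t': 0.0, 'joint_pos': array([-1.31730440e+00,  3.79395212e-01,  1.73479396e+00,  1.69719151e-05,
        1.02849152e+00, -3.32802721e-02]), 'qd': array([ 0.00042507,  0.00060584, -0.00092331, -0.00131818, -0.00073975,
        0.00147664]), 'effort': array([-4.26830138e-04, -7.63732266e+01, -4.34376991e+01,  6.50019106e-02,
        4.23683377e-02, -1.01075725e-04]), 'eef_pos': array([ 0.19791539, -0.67103822,  0.23029105]), 'ee_rot': array([ 9.89738293e-01,  1.42890920e-01, -5.25567401e-05, -5.41523594e-04]), 'contact_force': array([-0.48935372, -0.22596289,  0.0125222 ]), 'torque': array([-0.01857698, -0.01513221, -0.02951128]), 'grip_width': 0.9995515439902851}
scene 46.601892105797745 251.36810111393692 191.4231695185053 [[-0.8316, -0.3447, 0.4355, 0.1892], [-0.5554, 0.5165, -0.6517, 0.5992], [-0.0003, -0.7838, -0.621, 0.6874], [0.0, 0.0, 0.0, 1.0]]
top 49.023302873390456 251.67206259814063 191.51386598391105 [[0.0125, -0.9888, 0.1489, 0.478], [-0.9997, -0.0154, -0.0188, -0.0349], [0.0209, -0.1486, -0.9887, 1.0249], [0.0, 0.0, 0.0, 1.0]]
wrist 65.81254932052774 258.0735326178604 190.8921596637849 [[0.2833, -0.9254, -0.2518, 0.2686], [-0.959, -0.2737, -0.0733, -0.6518], [-0.0011, 0.2622, -0.965, 0.3836], [0.0, 0.0, 0.0, 1.0]]
```

View pics/scene0.png

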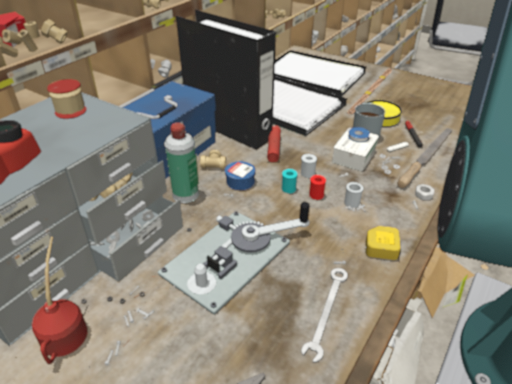

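View pics/top0.png

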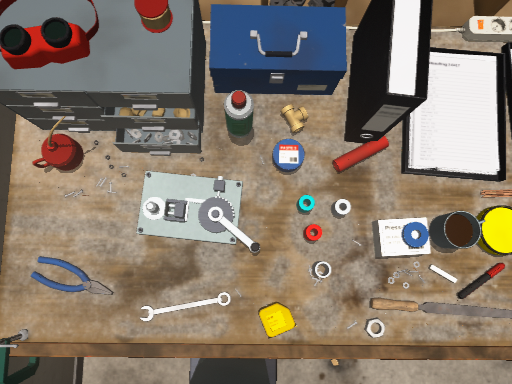

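View pics/wrist0.png

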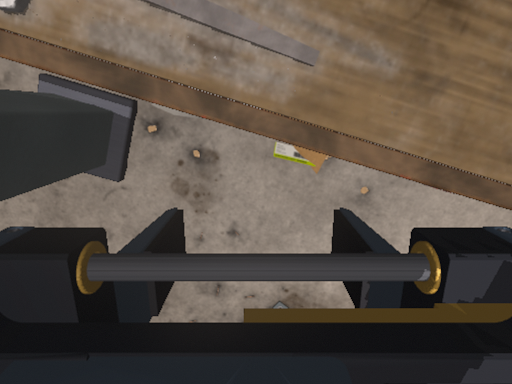

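```bash
cat > h.py <<'E'
import numpy as np, cv2
from station import robot, read_camera
def K(c):
    h=c["color"].shape[0]; f=h/2/np.tan(np.radians(c["fovy"])/2); return f
def ray(c,u,v):
    f=K(c); d=np.array([(u-c["cx"])/f,(v-c["cy"])/f,1.]); E=c["extrinsics"]
    return E[:3,3],E[:3,:3]@d
def atz(c,u,v,z):
    o,d=ray(c,u,v); return o+d*(z-o[2])/d[2]
def dep(c,u,v):
    o,d=ray(c,u,v); return o+d*c["depth"][int(round(v)),int(round(u))]
def tri(*obs):
    A=np.zeros((3,3));b=np.zeros(3)
    for c,u,v in obs:
        o,d=ray(c,u,v); d=d/np.linalg.norm(d); P=np.eye(3)-np.outer(d,d); A+=P;b+=P@o
    p=np.linalg.solve(A,b)
    r=[np.linalg.norm((np.eye(3)-np.outer(d/np.linalg.norm(d),d/np.linalg.norm(d)))@(p-o)) for o,d in (ray(*x) for x in obs)]
    return p,r
def proj(c,p):
    E=c["extrinsics"]; q=E[:3,:3].T@(np.asarray(p)-E[:3,3]); f=K(c); return c["cx"]+f*q[0]/q[2], c["cy"]+f*q[1]/q[2]
def crop(c,u0,v0,u1,v1,s,name):
    im=c["color"][v0:v1,u0:u1,::-1]; cv2.imwrite(name,cv2.resize(im,None,fx=s,fy=s,interpolation=cv2.INTER_CUBIC))
E
python3 - <<'E'
from h import *
import pickle
c=read_camera("top"); pickle.dump(c,open("top.pkl","wb"))
crop(c,290,190,370,290,6,"pics/t1.png"); crop(c,135,165,265,260,6,"pics/t2.png")
s=read_camera("scene"); pickle.dump(s,open("scene.pkl","wb"))
crop(s,270,145,380,215,7,"pics/s1.png"); crop(s,155,195,320,310,4.8,"pics/s2.png")
E
```

```text
(no output)
```

View pics/t1.png

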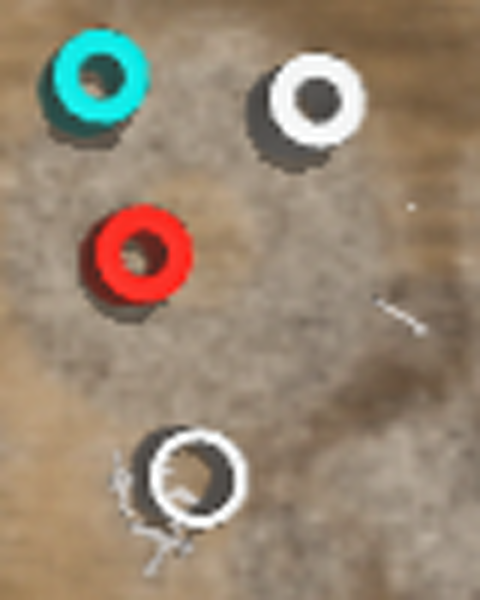

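View pics/t2.png

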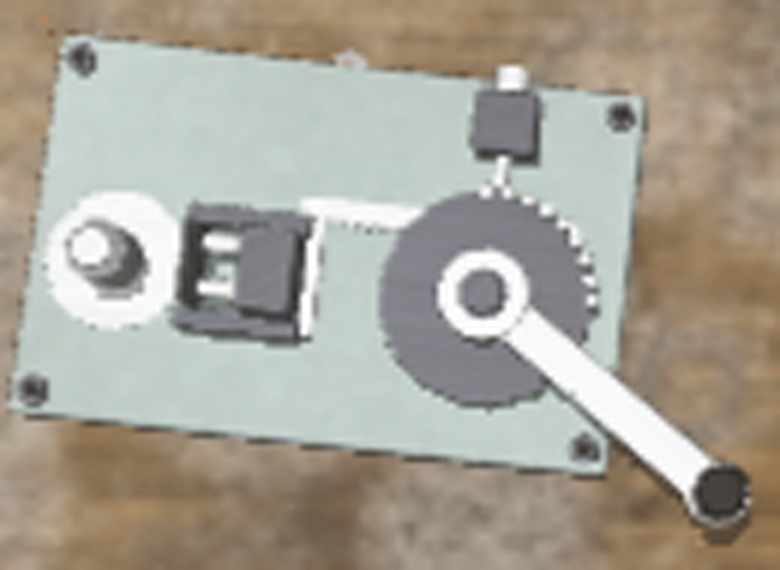

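View pics/s1.png

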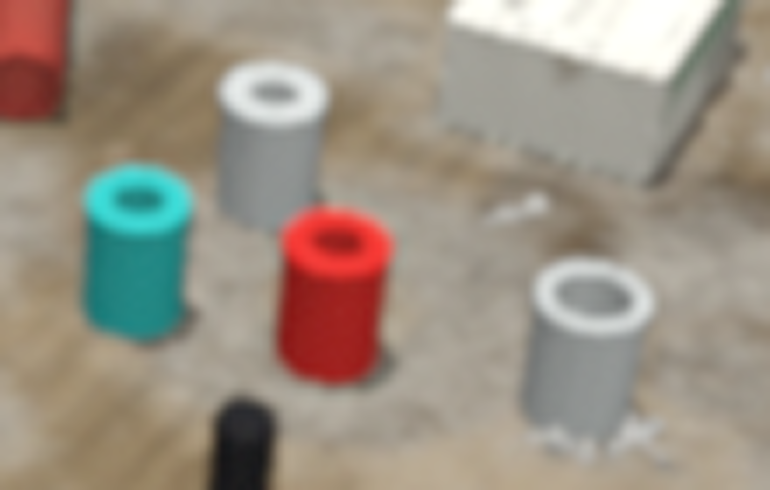

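View pics/s2.png

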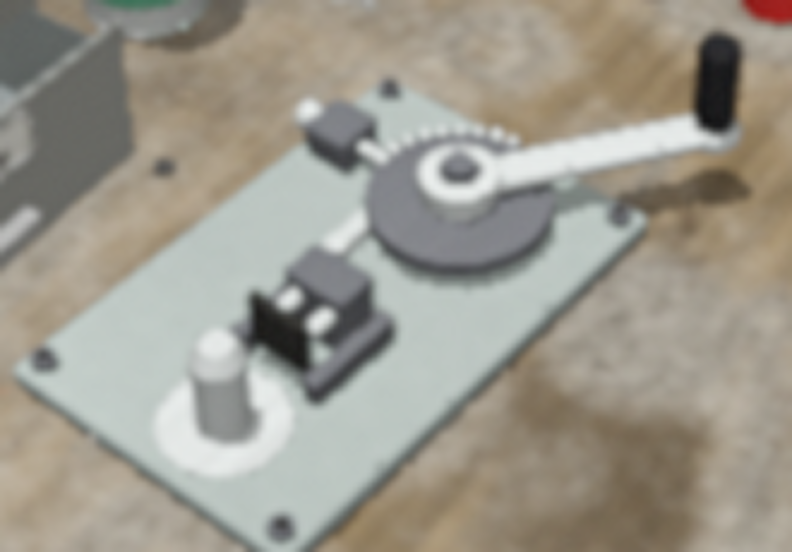

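Run:
```python
from h import *
import pickle
t=pickle.load(open("top.pkl","rb"));s=pickle.load(open("scene.pkl","rb"))
g=lambda u0,v0,k,x,y:(u0+(x+.5)/k-.5,v0+(y+.5)/k-.5)
T1=lambda x,y:g(290,190,6,x,y);T2=lambda x,y:g(135,165,6,x,y)
S1=lambda x,y:g(270,145,7,x,y);S2=lambda x,y:g(155,195,4.8,x,y)
for n,a,b in [("wide rim",T1(198,479),S1(594,296)),("tight rim",T1(317,101),S1(273,92)),("pin tip",T2(92,247),S2(219,340)),("knob top",T2(721,491),S2(720,46)),("hub top",T2(483,291),S2(460,162))]:
    p,r=tri((t,*a),(s,*b)); print(n,p.round(4),np.round(r,4),np.round(a,1),np.round(b,1))
    for z in (.05,.059,.086): print("   at z",z,atz(t,*a,z).round(4),atz(s,*b,z).round(4))
    print("   depth top",dep(t,*a).round(4))
cor=[T2(82,60),T2(621,117),T2(33,388),T2(585,449)]
for c in cor: print("screw",atz(t,*c,.013).round(4), dep(t,*c).round(4))
```

```text
wide rim [ 0.4466 -0.2182  0.0491] [0.0007 0.0007] [322.6 269.4] [354.4 186.9]
   at z 0.05 [ 0.4473 -0.2178  0.05  ] [ 0.4457 -0.2174  0.05  ]
   at z 0.059 [ 0.4476 -0.2161  0.059 ] [ 0.4421 -0.2059  0.059 ]
   at z 0.086 [ 0.4484 -0.211   0.086 ] [ 0.4312 -0.1713  0.086 ]
   depth top [ 4.457e-01 -2.271e-01  1.000e-04]
tight rim [ 0.5927 -0.2666  0.049 ] [0.0004 0.0004] [342.4 206.4] [308.6 157.7]
   at z 0.05 [ 0.5929 -0.2662  0.05  ] [ 0.5917 -0.2654  0.05  ]
   at z 0.059 [ 0.5918 -0.264   0.059 ] [ 0.586  -0.2532  0.059 ]
   at z 0.086 [ 0.5886 -0.2576  0.086 ] [ 0.569  -0.2166  0.086 ]
   depth top [ 0.5972 -0.2748  0.0135]
pin tip [0.586  0.1796 0.0594] [0.0009 0.0009] [149.9 205.8] [200.2 265.4]
   at z 0.05 [0.5878 0.1821 0.05  ] [0.5911 0.173  0.05  ]
   at z 0.059 [0.5868 0.1801 0.059 ] [0.5854 0.179  0.059 ]
   at z 0.086 [0.5837 0.1741 0.086 ] [0.5684 0.197  0.086 ]
   depth top [0.5867 0.1799 0.0598]
knob top [ 0.4963 -0.0614  0.0828] [0.0006 0.0006] [254.8 246.4] [304.6 204.2]
   at z 0.05 [ 0.4974 -0.062   0.05  ] [ 0.5123 -0.0974  0.05  ]
   at z 0.059 [ 0.4972 -0.0618  0.059 ] [ 0.5078 -0.0876  0.059 ]
   at z 0.086 [ 0.4967 -0.061   0.086 ] [ 0.4941 -0.0581  0.086 ]
   depth top [ 0.4967 -0.0611  0.0852]
hub top [0.5725 0.0307 0.0454] [0.001 0.001] [215.1 213.1] [250.4 228.4]
   at z 0.05 [0.5729 0.0309 0.05  ] [0.5689 0.0344 0.05  ]
   at z 0.059 [0.572  0.0303 0.059 ] [0.5635 0.0424 0.059 ]
   at z 0.086 [0.5694 0.0284 0.086 ] [0.5474 0.0663 0.086 ]
   depth top [0.5731 0.031  0.0486]
screw [0.6681 0.1981 0.013 ] [0.6666 0.1962 0.0212]
screw [ 0.6482 -0.0208  0.013 ] [ 0.6475 -0.0208  0.017 ]
screw [0.5352 0.211  0.013 ] [0.5351 0.2101 0.0165]
screw [ 0.514  -0.0087  0.013 ] [ 0.5139 -0.0089  0.0173]
```

```bash
cat >> h.py <<'E'
from scipy.spatial.transform import Rotation as R
def go(x,y,z,yawy):
    """print tool-frame shift/turn to a pointing-down pose with tool y at heading yawy (deg)"""
    s=robot.get_state(); q=R.from_quat(s["ee_rot"]); p=s["eef_pos"]
    a=np.radians(yawy); ty=np.array([np.cos(a),np.sin(a),0]); tz=np.array([0,0,-1.]); tx=np.cross(ty,tz)
    T=R.from_matrix(np.c_[tx,ty,tz])
    d=q.inv().apply(np.array([x,y,z])-p); r=(q.inv()*T).as_rotvec(degrees=True)
    print("shift",d.round(4),"turn",r.round(2),"len",np.linalg.norm(d).round(3),"rows>=",np.ceil(max(np.linalg.norm(d)/.0417,np.linalg.norm(r)/7.16)))
def st():
    s=robot.get_state(); M=R.from_quat(s["ee_rot"]).as_matrix()
    print("t",round(s["t"],2),"p",s["eef_pos"].round(4),"yawy",np.degrees(np.arctan2(M[1,1],M[0,1])).round(2),"tz",M[:,2].round(3),"F",s["contact_force"].round(2),"T",s["torque"].round(2),"g",round(s["grip_width"],3),"j",s["joint_pos"].round(2))
E
python3 - <<'E'
from h import *
import pickle
st(); go(.447,-.2178,.17,-5.1)
t=pickle.load(open("top.pkl","rb"))
# height map check
v,u=np.mgrid[0:384,0:512]; f=K(t); d=t["depth"]
P=np.stack([(u-t["cx"])/f*d,(v-t["cy"])/f*d,d],-1)@t["extrinsics"][:3,:3].T+t["extrinsics"][:3,3]
m=(P[...,2]>.08)&(d>0)
for (x0,x1,y0,y1) in [(.45,.80,.1,.28),(.4,.8,-.2,.1),(.3,.6,-.4,-.1)]:
    k=m&(P[...,0]>x0)&(P[...,0]<x1)&(P[...,1]>y0)&(P[...,1]<y1)
    q=P[k]; print(len(q), q.min(0).round(3) if len(q) else "", q.max(0).round(3) if len(q) else "")
for n,px in [("red",(313,232)),("turq",(307,203))]: print(n,atz(t,*px,.05).round(3))
E
```

```text
t 0.25 p [ 0.198  -0.6713  0.2306] yawy -73.57 tz [-0.     0.001 -1.   ] F [ 1.07  0.21 -0.38] T [0.01 0.01 0.03] g 1.003 j [-1.32  0.38  1.73  0.    1.03 -0.03]
shift [ 0.3671 -0.3644  0.0608] turn [-3.000e-02 -2.000e-02 -6.847e+01] len 0.521 rows>= 13.0
4162 [0.724 0.1   0.08 ] [0.8   0.28  0.266]
1578 [ 0.487 -0.071  0.08 ] [0.8   0.1   0.265]
0  
red [ 0.532 -0.197  0.05 ]
turq [ 0.6   -0.183  0.05 ]
```

```bash
python3 -m handwheel '[{"x":0.367,"y":-0.364,"z":0.03,"az":-68.5},{"x":0.367,"y":-0.364,"z":0.06,"az":-68.5},{"x":0.367,"y":-0.364,"z":0.06,"az":-68.5},{"x":0.367,"y":-0.364,"z":0.06,"az":-68.5},{"x":0.367,"y":-0.364,"z":0.06,"az":-68.5},{"x":0.367,"y":-0.364,"z":0.06,"az":-68.5},{"x":0.367,"y":-0.364,"z":0.06,"az":-68.5},{"x":0.367,"y":-0.364,"z":0.06,"az":-68.5},{"x":0.367,"y":-0.364,"z":0.06,"az":-68.5},{"x":0.367,"y":-0.364,"z":0.06,"az":-68.5},{"x":0.367,"y":-0.364,"z":0.06,"az":-68.5},{"x":0.367,"y":-0.364,"z":0.06,"az":-68.5}]' 80
python3 - <<'E'
from h import *
st(); go(.447,-.2178,.15,-5.1)
E
```

```text
t 0.25 p [ 0.198  -0.6713  0.2306] yawy -73.57 tz [-0.     0.001 -1.   ] F [ 1.07  0.21 -0.38] T [0.01 0.01 0.03] g 1.003 j [-1.32  0.38  1.73  0.    1.03 -0.03]
shift [ 0.3671 -0.3644  0.0808] turn [-3.000e-02 -2.000e-02 -6.847e+01] len 0.524 rows>= 13.0schema error: expected keys x, y, z, ax, ay, az
```

```bash
python3 -m handwheel '[{"x":0.367,"y":-0.364,"z":0.06,"ax":0,"ay":0,"az":-68.5},{"x":0.367,"y":-0.364,"z":0.06,"ax":0,"ay":0,"az":-68.5},{"x":0.367,"y":-0.364,"z":0.06,"ax":0,"ay":0,"az":-68.5},{"x":0.367,"y":-0.364,"z":0.06,"ax":0,"ay":0,"az":-68.5},{"x":0.367,"y":-0.364,"z":0.06,"ax":0,"ay":0,"az":-68.5},{"x":0.367,"y":-0.364,"z":0.06,"ax":0,"ay":0,"az":-68.5},{"x":0.367,"y":-0.364,"z":0.06,"ax":0,"ay":0,"az":-68.5},{"x":0.367,"y":-0.364,"z":0.06,"ax":0,"ay":0,"az":-68.5},{"x":0.367,"y":-0.364,"z":0.06,"ax":0,"ay":0,"az":-68.5},{"x":0.367,"y":-0.364,"z":0.06,"ax":0,"ay":0,"az":-68.5},{"x":0.367,"y":-0.364,"z":0.06,"ax":0,"ay":0,"az":-68.5},{"x":0.367,"y":-0.364,"z":0.06,"ax":0,"ay":0,"az":-68.5}]' 80
python3 - <<'E'
from h import *
st(); go(.447,-.2178,.15,-5.1)
E
```

```text
t: 1.25
eef_pos: [0.4378, -0.2343, 0.1732]
ee_rot: [0.738, 0.675, 0.0, 0.0]
contact_force: [1.4, -0.9, -0.2]
grip_width: 0.685
t 1.25 p [ 0.4378 -0.2343  0.1732] yawy -5.05 tz [ 0.  0. -1.] F [ 1.39 -0.9  -0.21] T [-0.1  -0.14  0.03] g 0.685 j [-0.54  0.14  2.17  0.    0.83 -0.45]
shift [0.0173 0.0077 0.0232] turn [ 0.02 -0.01  0.05] len 0.03 rows>= 1.0
```

```bash
python3 -m handwheel '[{"x":0.0173,"y":0.0077,"z":0.003,"ax":0,"ay":0,"az":0},{"x":0.0173,"y":0.0077,"z":0.003,"ax":0,"ay":0,"az":0},{"x":0.0173,"y":0.0077,"z":0.003,"ax":0,"ay":0,"az":0},{"x":0.0173,"y":0.0077,"z":0.003,"ax":0,"ay":0,"az":0}]' 80
python3 - <<'E'
from h import *
import pickle
st(); c=read_camera("wrist"); pickle.dump(c,open("w1.pkl","wb"))
cv2.imwrite("pics/w1.png",c["color"][:,:,::-1])
print(proj(c,[.447,-.2178,.05]),proj(c,[.447,-.2178,0]))
E
```

```text
t: 1.58
eef_pos: [0.4469, -0.2182, 0.1704]
ee_rot: [0.737, 0.675, 0.0, 0.0]
contact_force: [-0.8, -0.7, -0.7]
grip_width: 0.687
t 1.58 p [ 0.4469 -0.2182  0.1704] yawy -5.04 tz [ 0.  0. -1.] F [-0.76 -0.66 -0.71] T [ 0.06 -0.08  0.06] g 0.687 j [-0.5   0.15  2.17  0.    0.82 -0.41]
(np.float64(258.2867245472852), np.float64(188.62590765131384)) (np.float64(258.2468767047458), np.float64(177.2208818077322))
```

View pics/w1.png

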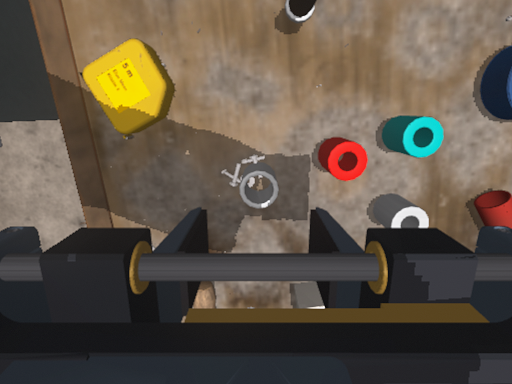

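```bash
python3 -m handwheel '[{"x":0,"y":0,"z":0.04,"ax":0,"ay":0,"az":0},{"x":0,"y":0,"z":0.08,"ax":0,"ay":0,"az":0},{"x":0,"y":0,"z":0.11,"ax":0,"ay":0,"az":0},{"x":0,"y":0,"z":0.13,"ax":0,"ay":0,"az":0},{"x":0,"y":0,"z":0.14,"ax":0,"ay":0,"az":0},{"x":0,"y":0,"z":0.14,"ax":0,"ay":0,"az":0},{"x":0,"y":0,"z":0.14,"ax":0,"ay":0,"az":0}]' 80 && python3 -m handwheel '[{"x":0,"y":0,"z":0,"ax":0,"ay":0,"az":0},{"x":0,"y":0,"z":0,"ax":0,"ay":0,"az":0},{"x":0,"y":0,"z":0,"ax":0,"ay":0,"az":0},{"x":0,"y":0,"z":0,"ax":0,"ay":0,"az":0},{"x":0,"y":0,"z":0,"ax":0,"ay":0,"az":0},{"x":0,"y":0,"z":0,"ax":0,"ay":0,"az":0},{"x":0,"y":0,"z":0,"ax":0,"ay":0,"az":0},{"x":0,"y":0,"z":0,"ax":0,"ay":0,"az":0}]' 255
python3 - <<'E'
from h import *
st()
E
```

```text
t: 2.22
eef_pos: [0.4468, -0.2193, 0.0309]
ee_rot: [0.738, 0.675, 0.0, 0.0]
contact_force: [0.2, 0.5, 0.3]
grip_width: 0.685
t: 2.88
eef_pos: [0.4473, -0.2195, 0.0316]
ee_rot: [0.738, 0.675, 0.0, 0.001]
contact_force: [-2.4, -0.0, 10.6]
grip_width: 0.398
t 2.88 p [ 0.4473 -0.2195  0.0316] yawy -5.13 tz [ 0.001 -0.    -1.   ] F [-2.370e+00 -1.000e-02  1.056e+01] T [ 0.09  0.32 -0.02] g 0.398 j [-0.5   0.41  2.19  0.    0.54 -0.41]
```

```bash
python3 -m handwheel '[{"x":0,"y":0,"z":-0.02,"ax":0,"ay":0,"az":0},{"x":0,"y":0,"z":-0.06,"ax":0,"ay":0,"az":0},{"x":0,"y":0,"z":-0.1,"ax":0,"ay":0,"az":0},{"x":0,"y":0,"z":-0.12,"ax":0,"ay":0,"az":0},{"x":0,"y":0,"z":-0.12,"ax":0,"ay":0,"az":0},{"x":0,"y":0,"z":-0.12,"ax":0,"ay":0,"az":0}]' 255
python3 - <<'E'
from h import *
import pickle
st(); c=read_camera("wrist"); pickle.dump(c,open("w2.pkl","wb"))
cv2.imwrite("pics/w2.png",c["color"][:,:,::-1]); crop(c,190,150,330,260,5.5,"pics/w2c.png")
s=robot.get_state(); p=s["eef_pos"]
print(proj(c,p),proj(c,p+[0,0,.018]),proj(c,p-[0,0,.032]))
go(.586,.1797,.15,-5.1)
E
```

```text
t: 3.38
eef_pos: [0.4475, -0.2195, 0.1523]
ee_rot: [0.738, 0.675, 0.001, 0.002]
contact_force: [0.3, 0.6, -1.6]
grip_width: 0.399
t 3.38 p [ 0.4475 -0.2195  0.1523] yawy -5.13 tz [ 0.003 -0.002 -1.   ] F [ 0.31  0.57 -1.62] T [-0.02 -0.08  0.01] g 0.399 j [-0.5   0.18  2.17  0.    0.78 -0.41]
(np.float64(256.93146367442336), np.float64(242.25379703588357)) (np.float64(256.91353212008033), np.float64(257.50721924378996)) (np.float64(256.95561108326314), np.float64(221.7128770902683))
shift [0.4097 0.103  0.001 ] turn [ 0.06  0.02 -0.03] len 0.422 rows>= 11.0
```

View pics/w2.png

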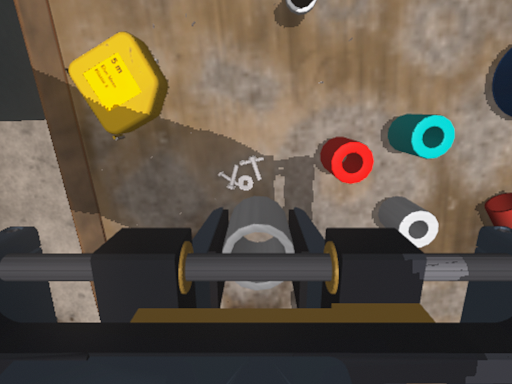

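View pics/w2c.png

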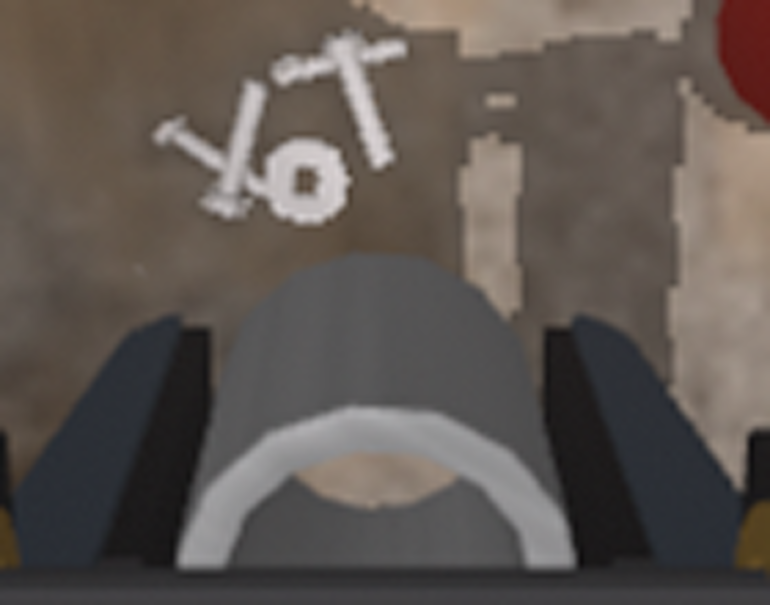

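Run:
```python
from h import *
import pickle
c=pickle.load(open("w2.pkl","rb"))
s=robot.get_state(); p=s["eef_pos"]; M=R.from_quat(s["ee_rot"]).as_matrix()
for dx in (-.002,0,.002,.004):
  f=lambda r,h:np.round(proj(c,p+M@np.array([dx+r,0,-h])),1)
  print(dx,"top outer",f(.019,.018),"top inner",f(.014,.018),"bot outer",f(.019,-.032),"bot inner front",f(.014,-.032), "bottom inner back", f(-.014,-.032))
```

```text
-0.002 top outer [256.9 226.2] top inner [256.9 235.6] bot outer [257.  197.4] bot inner front [257.  204.7] bottom inner back [257.  243.6]
0 top outer [256.8 222.4] top inner [256.9 231.9] bot outer [257.  194.5] bot inner front [257.  201.8] bottom inner back [257. 241.]
0.002 top outer [256.8 218.6] top inner [256.9 228.1] bot outer [257.  191.5] bot inner front [257.  198.9] bottom inner back [257.  238.2]
0.004 top outer [256.8 214.8] top inner [256.9 224.3] bot outer [257.  188.6] bot inner front [257.  195.9] bottom inner back [257.  235.5]
```

```bash
python3 -m handwheel '[{"x":0.34,"y":0.103,"z":0,"ax":0,"ay":0,"az":0},{"x":0.34,"y":0.103,"z":0,"ax":0,"ay":0,"az":0},{"x":0.34,"y":0.103,"z":0,"ax":0,"ay":0,"az":0},{"x":0.34,"y":0.103,"z":0,"ax":0,"ay":0,"az":0},{"x":0.34,"y":0.103,"z":0,"ax":0,"ay":0,"az":0},{"x":0.34,"y":0.103,"z":0,"ax":0,"ay":0,"az":0},{"x":0.34,"y":0.103,"z":0,"ax":0,"ay":0,"az":0},{"x":0.34,"y":0.103,"z":0,"ax":0,"ay":0,"az":0},{"x":0.34,"y":0.103,"z":0,"ax":0,"ay":0,"az":0},{"x":0.34,"y":0.103,"z":0,"ax":0,"ay":0,"az":0},{"x":0.34,"y":0.103,"z":0,"ax":0,"ay":0,"az":0},{"x":0.34,"y":0.103,"z":0,"ax":0,"ay":0,"az":0}]' 255
python3 - <<'E'
from h import *
import pickle
st(); c=read_camera("wrist"); pickle.dump(c,open("w3.pkl","wb"))
crop(c,150,70,370,270,3.6,"pics/w3c.png")
print(proj(c,[.586,.1797,.059]),proj(c,[.586,.1797,.012]))
t=read_camera("top");crop(t,120,160,260,260,5.5,"pics/t3.png")
E
```

```text
t: 4.43
eef_pos: [0.5785, 0.1098, 0.1492]
ee_rot: [0.738, 0.675, -0.001, -0.0]
contact_force: [0.4, -0.9, -1.4]
grip_width: 0.397
t 4.43 p [0.5785 0.1098 0.1492] yawy -5.12 tz [-0.002 -0.001 -1.   ] F [ 0.45 -0.92 -1.4 ] T [-0.03 -0.13  0.  ] g 0.397 j [ 0.15  0.32  2.   -0.    0.83  0.24]
(np.float64(260.0840751963993), np.float64(112.92390496972727)) (np.float64(259.8578791889166), np.float64(112.44566676909908))
```

View pics/w3c.png

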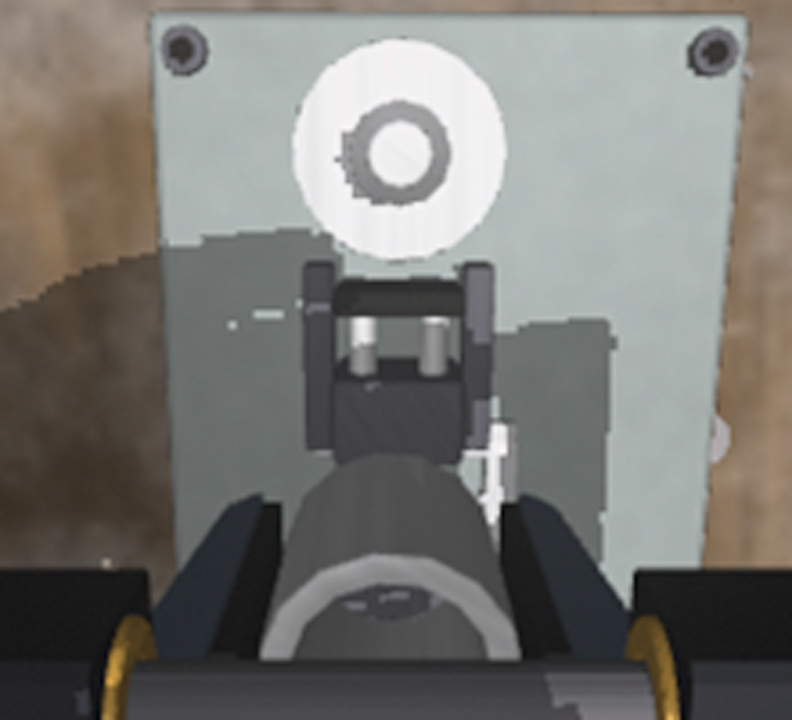

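Run:
```python
from h import *
go(.5858,.1808,.10,-5.1)
```

```text
shift [0.0719 0.0005 0.05  ] turn [-0.03  0.05 -0.09] len 0.088 rows>= 3.0
```

```bash
python3 -m handwheel '[{"x":0.04,"y":0.0005,"z":0.0,"ax":0,"ay":0,"az":0},{"x":0.072,"y":0.0005,"z":0.01,"ax":0,"ay":0,"az":0},{"x":0.072,"y":0.0005,"z":0.03,"ax":0,"ay":0,"az":0},{"x":0.072,"y":0.0005,"z":0.048,"ax":0,"ay":0,"az":0},{"x":0.072,"y":0.0005,"z":0.048,"ax":0,"ay":0,"az":0},{"x":0.072,"y":0.0005,"z":0.048,"ax":0,"ay":0,"az":0},{"x":0.072,"y":0.0005,"z":0.048,"ax":0,"ay":0,"az":0}]' 255
python3 - <<'E'
from h import *
st(); go(.5858,.1808,.10,-5.1)
t=read_camera("scene");crop(t,150,190,290,310,5,"pics/s4.png")
E
```

```text
t: 5.12
eef_pos: [0.5862, 0.1801, 0.1029]
ee_rot: [0.739, 0.674, -0.0, 0.0]
contact_force: [0.6, 0.4, -2.3]
grip_width: 0.399
t 5.12 p [0.5862 0.1801 0.1029] yawy -5.25 tz [-0.    -0.001 -1.   ] F [ 0.56  0.37 -2.3 ] T [-0.01 -0.12 -0.03] g 0.399 j [ 0.26  0.42  1.96 -0.    0.76  0.35]
shift [ 0.0006 -0.0005  0.0029] turn [-0.    0.04 -0.15] len 0.003 rows>= 1.0
```

View pics/s4.png

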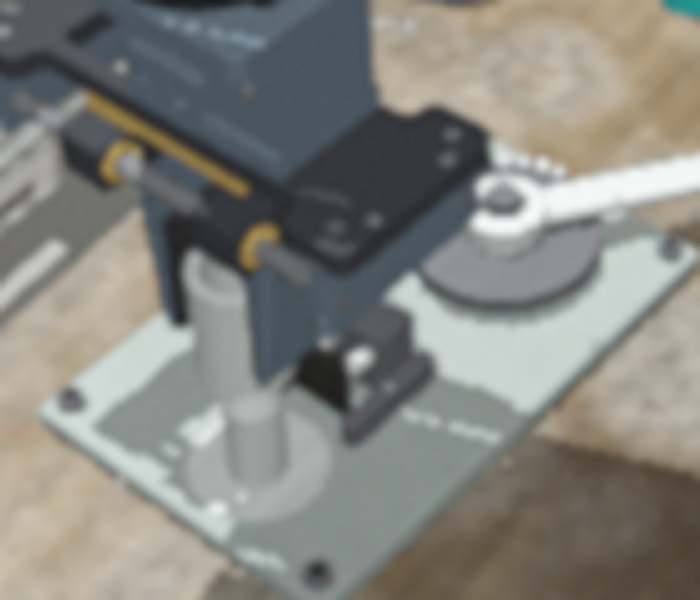

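Run:
```python
from h import *
c=read_camera("scene");p=robot.get_state()["eef_pos"]
g=lambda q:np.round((np.array(proj(c,q))-[150,190]+.5)*5-.5,0)
for z in (.012,.05,.059): print("pin",z,g([.586,.1797,z]))
for z in (.071,.121): print("sl",z,g([p[0],p[1],z]))
for z in (.071,.121): print("sl +6mm y",z,g([p[0],p[1]+.006,z]),g([p[0]+.006,p[1],z]))
crop(c,180,225,225,295,8,"pics/s5.png")
```

```text
pin 0.012 [259. 462.]
pin 0.05 [252. 396.]
pin 0.059 [251. 380.]
sl 0.071 [246. 358.]
sl 0.121 [236. 262.]
sl +6mm y 0.071 [236. 368.] [233. 352.]
sl +6mm y 0.121 [225. 272.] [223. 256.]
```

View pics/s5.png

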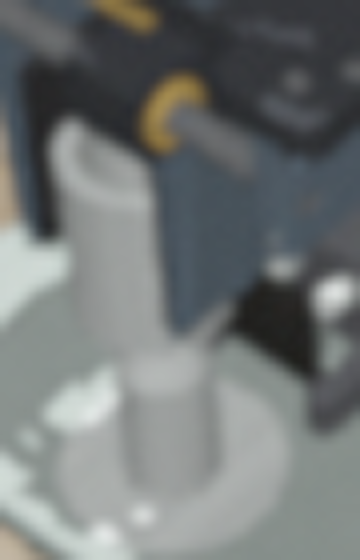

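```bash
python3 -m handwheel '[{"x":0.0005,"y":-0.0003,"z":0.008,"ax":0,"ay":0,"az":0},{"x":0.0005,"y":-0.0003,"z":0.014,"ax":0,"ay":0,"az":0},{"x":0.0005,"y":-0.0003,"z":0.02,"ax":0,"ay":0,"az":0},{"x":0.0005,"y":-0.0003,"z":0.026,"ax":0,"ay":0,"az":0},{"x":0.0005,"y":-0.0003,"z":0.03,"ax":0,"ay":0,"az":0},{"x":0.0005,"y":-0.0003,"z":0.03,"ax":0,"ay":0,"az":0}]' 255
python3 - <<'E'
from h import *
st(); go(.5858,.1808,.0436,-5.1)
E
```

```text
t: 5.72
eef_pos: [0.5857, 0.1808, 0.072]
ee_rot: [0.739, 0.674, -0.001, 0.0]
contact_force: [0.3, 0.2, -2.3]
grip_width: 0.402
t 5.72 p [0.5857 0.1808 0.072 ] yawy -5.23 tz [-0.001 -0.001 -1.   ] F [ 0.25  0.17 -2.33] T [-0.02  0.   -0.03] g 0.402 j [ 0.26  0.47  1.96 -0.    0.71  0.35]
shift [0.0001 0.0001 0.0284] turn [-0.04  0.05 -0.13] len 0.028 rows>= 1.0
```

On the pin with no contact force. Going down to just above the plate.

```bash
python3 -m handwheel '[{"x":0,"y":0,"z":0.006,"ax":0,"ay":0,"az":0},{"x":0,"y":0,"z":0.012,"ax":0,"ay":0,"az":0},{"x":0,"y":0,"z":0.018,"ax":0,"ay":0,"az":0},{"x":0,"y":0,"z":0.023,"ax":0,"ay":0,"az":0},{"x":0,"y":0,"z":0.026,"ax":0,"ay":0,"az":0},{"x":0,"y":0,"z":0.027,"ax":0,"ay":0,"az":0},{"x":0,"y":0,"z":0.027,"ax":0,"ay":0,"az":0}]' 255
python3 - <<'E'
from h import *
st(); go(.5858,.1808,.0436,-5.1)
E
```

```text
t: 6.3
eef_pos: [0.5856, 0.1808, 0.0447]
ee_rot: [0.739, 0.674, -0.001, -0.0]
contact_force: [-0.1, 0.1, -1.4]
grip_width: 0.398
t 6.3 p [0.5856 0.1808 0.0447] yawy -5.23 tz [-0.001 -0.001 -1.   ] F [-0.08  0.05 -1.38] T [-0.07 -0.1   0.01] g 0.398 j [ 0.26  0.52  1.96 -0.    0.67  0.35]
shift [0.0001 0.0002 0.0011] turn [-0.05  0.05 -0.13] len 0.001 rows>= 1.0
```

```bash
python3 -m handwheel '[{"x":0,"y":0,"z":0.001,"ax":0,"ay":0,"az":0},{"x":0,"y":0,"z":0.002,"ax":0,"ay":0,"az":0},{"x":0,"y":0,"z":0.002,"ax":0,"ay":0,"az":0}]' 255; python3 -m handwheel '[{"x":0,"y":0,"z":0,"ax":0,"ay":0,"az":0},{"x":0,"y":0,"z":0,"ax":0,"ay":0,"az":0},{"x":0,"y":0,"z":0,"ax":0,"ay":0,"az":0},{"x":0,"y":0,"z":0,"ax":0,"ay":0,"az":0},{"x":0,"y":0,"z":0,"ax":0,"ay":0,"az":0}]' 80
```

```text
t: 6.55
eef_pos: [0.5858, 0.1808, 0.0436]
ee_rot: [0.739, 0.674, -0.001, 0.0]
contact_force: [-4.2, -1.0, 8.6]
grip_width: 0.398
t: 6.97
eef_pos: [0.5859, 0.1808, 0.0436]
ee_rot: [0.739, 0.674, -0.001, 0.0]
contact_force: [-0.1, -0.8, -0.4]
grip_width: 0.686
```

```bash
python3 -m handwheel '[{"x":0,"y":0,"z":-0.02,"ax":0,"ay":0,"az":0},{"x":0,"y":0,"z":-0.06,"ax":0,"ay":0,"az":0},{"x":0,"y":0,"z":-0.1,"ax":0,"ay":0,"az":0},{"x":0,"y":0,"z":-0.12,"ax":0,"ay":0,"az":0},{"x":0,"y":0,"z":-0.12,"ax":0,"ay":0,"az":0},{"x":0,"y":0,"z":-0.12,"ax":0,"ay":0,"az":0}]' 80
python3 - <<'E'
from h import *
st(); go(.4967,-.0612,.165,-39)
c=read_camera("scene"); crop(c,155,195,320,310,4.8,"pics/s6.png")
E
```

```text
t: 7.47
eef_pos: [0.5866, 0.1811, 0.1647]
ee_rot: [0.739, 0.674, 0.001, 0.001]
contact_force: [0.3, -0.2, -0.2]
grip_width: 0.686
t 7.47 p [0.5866 0.1811 0.1647] yawy -5.23 tz [ 0.002 -0.    -1.   ] F [ 0.29 -0.15 -0.19] T [-0.03 -0.04 -0.01] g 0.686 j [ 0.26  0.33  1.94 -0.    0.87  0.35]
shift [-0.2495 -0.0674 -0.0003] turn [ 9.000e-02 -2.000e-02  3.377e+01] len 0.258 rows>= 7.0
```

View pics/s6.png

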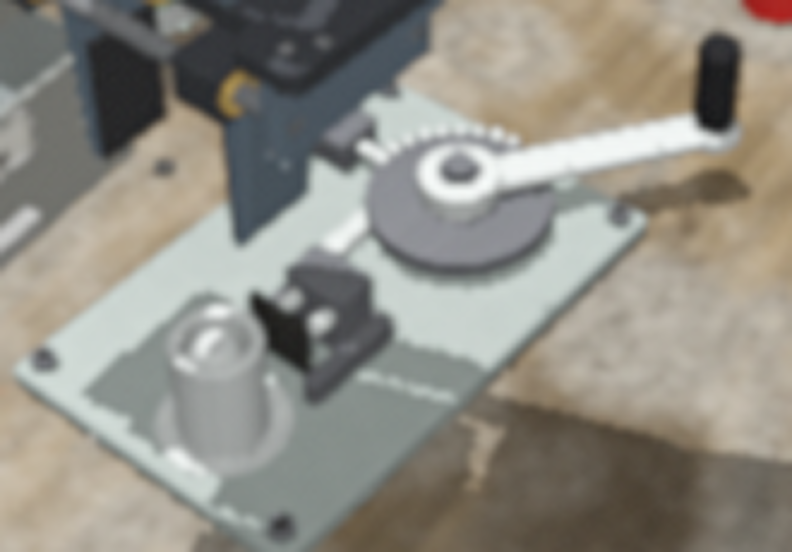

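Sleeve is seated around the pin at crop (213,390), standing upright with the tip inside the bore. Now to the knob; TCP stays short so the wrist camera can check it.

```bash
python3 -m handwheel '[{"x":-0.2495,"y":-0.0674,"z":0,"ax":0,"ay":0,"az":33.8},{"x":-0.2495,"y":-0.0674,"z":0,"ax":0,"ay":0,"az":33.8},{"x":-0.2495,"y":-0.0674,"z":0,"ax":0,"ay":0,"az":33.8},{"x":-0.2495,"y":-0.0674,"z":0,"ax":0,"ay":0,"az":33.8},{"x":-0.2495,"y":-0.0674,"z":0,"ax":0,"ay":0,"az":33.8},{"x":-0.2495,"y":-0.0674,"z":0,"ax":0,"ay":0,"az":33.8},{"x":-0.2495,"y":-0.0674,"z":0,"ax":0,"ay":0,"az":33.8},{"x":-0.2495,"y":-0.0674,"z":0,"ax":0,"ay":0,"az":33.8},{"x":-0.2495,"y":-0.0674,"z":0,"ax":0,"ay":0,"az":33.8}]' 80
python3 - <<'E'
from h import *
st(); go(.4967,-.0612,.063,-39)
c=read_camera("wrist"); cv2.imwrite("pics/w7.png",c["color"][:,:,::-1])
for z in (.086,.05): print(proj(c,[.4967,-.0612,z]))
E
```

```text
t: 8.27
eef_pos: [0.4956, -0.0614, 0.1628]
ee_rot: [0.903, 0.43, -0.001, -0.0]
contact_force: [0.4, 0.6, 0.1]
grip_width: 0.686
t 8.27 p [ 0.4956 -0.0614  0.1628] yawy -39.1 tz [-0.002 -0.    -1.   ] F [0.42 0.62 0.07] T [-0.04 -0.14  0.02] g 0.686 j [-0.17  0.17  2.17 -0.    0.81  0.51]
shift [0.001  0.0009 0.0998] turn [-0.08  0.09 -0.1 ] len 0.1 rows>= 3.0
(np.float64(258.3166418970413), np.float64(201.6855394043324))
(np.float64(258.3482253825118), np.float64(190.09674324006065))
```

View pics/w7.png

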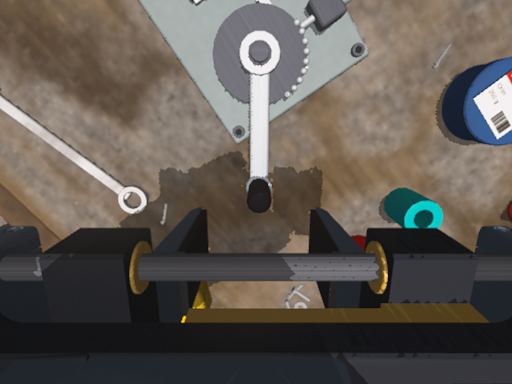

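```bash
python3 -m handwheel '[{"x":0.001,"y":0.001,"z":0.03,"ax":0,"ay":0,"az":0},{"x":0.001,"y":0.001,"z":0.06,"ax":0,"ay":0,"az":0},{"x":0.001,"y":0.001,"z":0.085,"ax":0,"ay":0,"az":0},{"x":0.001,"y":0.001,"z":0.098,"ax":0,"ay":0,"az":0},{"x":0.001,"y":0.001,"z":0.098,"ax":0,"ay":0,"az":0},{"x":0.001,"y":0.001,"z":0.098,"ax":0,"ay":0,"az":0}]' 80;  python3 -m handwheel '[{"x":0,"y":0,"z":0,"ax":0,"ay":0,"az":0},{"x":0,"y":0,"z":0,"ax":0,"ay":0,"az":0},{"x":0,"y":0,"z":0,"ax":0,"ay":0,"az":0},{"x":0,"y":0,"z":0,"ax":0,"ay":0,"az":0},{"x":0,"y":0,"z":0,"ax":0,"ay":0,"az":0},{"x":0,"y":0,"z":0,"ax":0,"ay":0,"az":0},{"x":0,"y":0,"z":0,"ax":0,"ay":0,"az":0},{"x":0,"y":0,"z":0,"ax":0,"ay":0,"az":0},{"x":0,"y":0,"z":0,"ax":0,"ay":0,"az":0}]' 255
python3 - <<'E'
from h import *
st()
E
```

```text
t: 8.82
eef_pos: [0.4971, -0.0596, 0.0643]
ee_rot: [0.902, 0.431, -0.002, -0.001]
contact_force: [0.9, -0.7, 0.8]
grip_width: 0.686
t: 9.57
eef_pos: [0.4973, -0.0597, 0.0645]
ee_rot: [0.902, 0.431, -0.001, -0.001]
contact_force: [-0.4, -1.7, 3.0]
grip_width: 0.22
t 9.57 p [ 0.4973 -0.0597  0.0645] yawy -38.94 tz [-0.003 -0.    -1.   ] F [-0.36 -1.73  3.05] T [-0.46 -0.04  0.04] g 0.22 j [-0.17  0.35  2.18 -0.    0.61  0.52]
```

```bash
cat >> h.py <<'E'
PIV=np.array([.573,.0308]); A0=np.radians(-5.1-124); 
def lev(*nxt,r=.119):
    s=robot.get_state(); p=s["eef_pos"]; M=R.from_quat(s["ee_rot"]).as_matrix(); d=p[:2]-PIV
    a=np.arctan2(d[1],d[0]); th=a-A0; tg=np.array([-np.sin(a),np.cos(a)]); rd=np.array([np.cos(a),np.sin(a)]); F=s["contact_force"]
    yaw=np.arctan2(M[1,1],M[0,1])
    print("t %.2f th %.3f r %.4f z %.4f yawy-th %.2f  Ftan %.2f Frad %.2f Fz %.2f g %.3f"%(s["t"],th,np.hypot(*d),p[2],np.degrees(yaw-th),F[:2]@tg,F[:2]@rd,F[2],s["grip_width"]))
    for n in nxt: go(PIV[0]+r*np.cos(A0+n),PIV[1]+r*np.sin(A0+n),.0645,-39+np.degrees(n))
E
python3 - <<'E'
from h import *
lev(.05,.1,.15)
E
```

```text
t 9.57 th -0.014 r 0.1180 z 0.0645 yawy-th -38.13  Ftan 0.84 Frad 1.56 Fz 3.05 g 0.220
shift [-0.0009  0.0076 -0.    ] turn [-0.13  0.12 -2.8 ] len 0.008 rows>= 1.0
shift [-0.0004  0.0135 -0.    ] turn [-0.13  0.12 -5.67] len 0.014 rows>= 1.0
shift [ 0.0003  0.0194 -0.    ] turn [-0.14  0.11 -8.53] len 0.019 rows>= 2.0
```

```bash
cat > l.py <<'E'
from h import *
lev()
E
python3 -m handwheel '[{"x":0,"y":0.003,"z":0,"ax":0,"ay":0,"az":-1.4},{"x":0.0001,"y":0.006,"z":0,"ax":0,"ay":0,"az":-2.9},{"x":0.0001,"y":0.006,"z":0,"ax":0,"ay":0,"az":-2.9}]' >/dev/null; python3 l.py
python3 -m handwheel '[{"x":0,"y":0.003,"z":0,"ax":0,"ay":0,"az":-1.4},{"x":0.0001,"y":0.006,"z":0,"ax":0,"ay":0,"az":-2.9},{"x":0.0001,"y":0.006,"z":0,"ax":0,"ay":0,"az":-2.9}]' >/dev/null; python3 l.py
python3 -m handwheel '[{"x":0,"y":0.003,"z":0,"ax":0,"ay":0,"az":-1.4},{"x":0.0001,"y":0.006,"z":0,"ax":0,"ay":0,"az":-2.9},{"x":0.0001,"y":0.006,"z":0,"ax":0,"ay":0,"az":-2.9}]' >/dev/null; python3 l.py
```

```text
t 9.82 th 0.031 r 0.1181 z 0.0644 yawy-th -37.76  Ftan -9.03 Frad -2.84 Fz 8.19 g 0.226
t 10.07 th 0.081 r 0.1180 z 0.0644 yawy-th -37.64  Ftan -4.86 Frad -1.11 Fz 7.51 g 0.223
t 10.32 th 0.134 r 0.1179 z 0.0645 yawy-th -37.73  Ftan -1.49 Frad 0.16 Fz 4.84 g 0.221
```

```bash
python3 -m handwheel '[{"x":0,"y":0.003,"z":0,"ax":0,"ay":0,"az":-1.4},{"x":0.0001,"y":0.006,"z":0,"ax":0,"ay":0,"az":-2.9},{"x":0.0001,"y":0.006,"z":0,"ax":0,"ay":0,"az":-2.9}]' >/dev/null; python3 l.py
python3 -m handwheel '[{"x":0,"y":0.003,"z":0,"ax":0,"ay":0,"az":-1.4},{"x":0.0001,"y":0.006,"z":0,"ax":0,"ay":0,"az":-2.9},{"x":0.0001,"y":0.006,"z":0,"ax":0,"ay":0,"az":-2.9}]' >/dev/null; python3 l.py
python3 -m handwheel '[{"x":0,"y":0.003,"z":0,"ax":0,"ay":0,"az":-1.4},{"x":0.0001,"y":0.006,"z":0,"ax":0,"ay":0,"az":-2.9},{"x":0.0001,"y":0.006,"z":0,"ax":0,"ay":0,"az":-2.9}]' >/dev/null; python3 l.py
python3 -m handwheel '[{"x":0,"y":0.003,"z":0,"ax":0,"ay":0,"az":-1.4},{"x":0.0001,"y":0.006,"z":0,"ax":0,"ay":0,"az":-2.9},{"x":0.0001,"y":0.006,"z":0,"ax":0,"ay":0,"az":-2.9}]' >/dev/null; python3 l.py
python3 -m handwheel '[{"x":0,"y":0.003,"z":0,"ax":0,"ay":0,"az":-1.4},{"x":0.0001,"y":0.006,"z":0,"ax":0,"ay":0,"az":-2.9},{"x":0.0001,"y":0.006,"z":0,"ax":0,"ay":0,"az":-2.9}]' >/dev/null; python3 l.py
```

```text
t 10.57 th 0.183 r 0.1179 z 0.0644 yawy-th -37.63  Ftan -4.23 Frad 0.45 Fz 6.65 g 0.225
t 10.82 th 0.228 r 0.1179 z 0.0643 yawy-th -37.28  Ftan -8.44 Frad -0.24 Fz 10.22 g 0.226
t 11.07 th 0.277 r 0.1177 z 0.0644 yawy-th -37.16  Ftan -6.10 Frad 0.67 Fz 9.27 g 0.223
t 11.32 th 0.330 r 0.1176 z 0.0644 yawy-th -37.23  Ftan -3.18 Frad 2.09 Fz 5.74 g 0.220
t 11.57 th 0.380 r 0.1176 z 0.0644 yawy-th -37.19  Ftan -3.92 Frad 2.46 Fz 6.59 g 0.220
```

```bash
python3 -m handwheel '[{"x":0,"y":0.003,"z":0,"ax":0,"ay":0,"az":-1.4},{"x":0.0001,"y":0.006,"z":0,"ax":0,"ay":0,"az":-2.9},{"x":0.0001,"y":0.006,"z":0,"ax":0,"ay":0,"az":-2.9}]' >/dev/null; python3 l.py
python3 -m handwheel '[{"x":0,"y":0.003,"z":0,"ax":0,"ay":0,"az":-1.4},{"x":0.0001,"y":0.006,"z":0,"ax":0,"ay":0,"az":-2.9},{"x":0.0001,"y":0.006,"z":0,"ax":0,"ay":0,"az":-2.9}]' >/dev/null; python3 l.py
python3 -m handwheel '[{"x":0,"y":0.003,"z":0,"ax":0,"ay":0,"az":-1.4},{"x":0.0001,"y":0.006,"z":0,"ax":0,"ay":0,"az":-2.9},{"x":0.0001,"y":0.006,"z":0,"ax":0,"ay":0,"az":-2.9}]' >/dev/null; python3 l.py
python3 -m handwheel '[{"x":0,"y":0.003,"z":0,"ax":0,"ay":0,"az":-1.4},{"x":0.0001,"y":0.006,"z":0,"ax":0,"ay":0,"az":-2.9},{"x":0.0001,"y":0.006,"z":0,"ax":0,"ay":0,"az":-2.9}]' >/dev/null; python3 l.py
```

```text
t 11.82 th 0.426 r 0.1176 z 0.0643 yawy-th -36.87  Ftan -8.00 Frad 2.08 Fz 10.93 g 0.222
t 12.07 th 0.475 r 0.1175 z 0.0643 yawy-th -36.75  Ftan -6.43 Frad 3.35 Fz 9.07 g 0.225
t 12.32 th 0.527 r 0.1174 z 0.0644 yawy-th -36.85  Ftan -3.78 Frad 2.54 Fz 6.93 g 0.221
t 12.57 th 0.579 r 0.1174 z 0.0644 yawy-th -36.87  Ftan -3.61 Frad 2.16 Fz 7.17 g 0.224
```

Run:
```python
from h import *
c=read_camera("scene"); crop(c,155,195,320,310,4.8,"pics/s8.png")
```

```text
(no output)
```

View pics/s8.png

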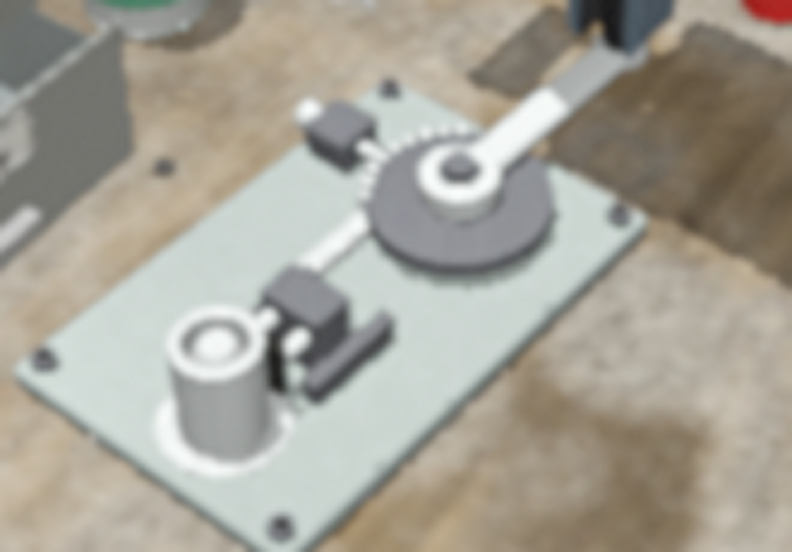

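Two clicks felt; the pad is nearly on the sleeve (crop (275,355)) and the sleeve stands upright. Continuing.

```bash
python3 -m handwheel '[{"x":0,"y":0.003,"z":0,"ax":0,"ay":0,"az":-1.4},{"x":0.0001,"y":0.006,"z":0,"ax":0,"ay":0,"az":-2.9},{"x":0.0001,"y":0.006,"z":0,"ax":0,"ay":0,"az":-2.9}]' >/dev/null; python3 l.py
python3 -m handwheel '[{"x":0,"y":0.003,"z":0,"ax":0,"ay":0,"az":-1.4},{"x":0.0001,"y":0.006,"z":0,"ax":0,"ay":0,"az":-2.9},{"x":0.0001,"y":0.006,"z":0,"ax":0,"ay":0,"az":-2.9}]' >/dev/null; python3 l.py
python3 -m handwheel '[{"x":0,"y":0.003,"z":0,"ax":0,"ay":0,"az":-1.4},{"x":0.0001,"y":0.006,"z":0,"ax":0,"ay":0,"az":-2.9},{"x":0.0001,"y":0.006,"z":0,"ax":0,"ay":0,"az":-2.9}]' >/dev/null; python3 l.py
python3 -m handwheel '[{"x":0,"y":0.0015,"z":0,"ax":0,"ay":0,"az":-0.8},{"x":0,"y":0.003,"z":0,"ax":0,"ay":0,"az":-1.5},{"x":0,"y":0.003,"z":0,"ax":0,"ay":0,"az":-1.5}]' >/dev/null; python3 l.py
python3 -m handwheel '[{"x":0,"y":0.0015,"z":0,"ax":0,"ay":0,"az":-0.8},{"x":0,"y":0.003,"z":0,"ax":0,"ay":0,"az":-1.5},{"x":0,"y":0.003,"z":0,"ax":0,"ay":0,"az":-1.5}]' >/dev/null; python3 l.py
```

```text
t 12.87 th 0.623 r 0.1174 z 0.0643 yawy-th -36.55  Ftan -7.97 Frad 4.36 Fz 10.80 g 0.223
t 13.12 th 0.672 r 0.1173 z 0.0643 yawy-th -36.41  Ftan -7.00 Frad 3.05 Fz 9.87 g 0.222
t 13.37 th 0.724 r 0.1172 z 0.0644 yawy-th -36.49  Ftan -4.90 Frad 3.39 Fz 7.43 g 0.226
t 13.62 th 0.750 r 0.1172 z 0.0644 yawy-th -36.50  Ftan -2.66 Frad 2.35 Fz 5.29 g 0.224
t 13.87 th 0.774 r 0.1172 z 0.0643 yawy-th -36.38  Ftan -3.95 Frad 3.99 Fz 6.35 g 0.224
```

```bash
python3 -m handwheel '[{"x":0,"y":0.0015,"z":0,"ax":0,"ay":0,"az":-0.8},{"x":0,"y":0.003,"z":0,"ax":0,"ay":0,"az":-1.5},{"x":0,"y":0.003,"z":0,"ax":0,"ay":0,"az":-1.5}]' >/dev/null; python3 l.py
python3 -m handwheel '[{"x":0,"y":0.0015,"z":0,"ax":0,"ay":0,"az":-0.8},{"x":0,"y":0.003,"z":0,"ax":0,"ay":0,"az":-1.5},{"x":0,"y":0.003,"z":0,"ax":0,"ay":0,"az":-1.5}]' >/dev/null; python3 l.py
```

```text
t 14.12 th 0.797 r 0.1172 z 0.0643 yawy-th -36.22  Ftan -5.52 Frad 3.70 Fz 6.96 g 0.221
t 14.37 th 0.818 r 0.1172 z 0.0643 yawy-th -35.90  Ftan -7.69 Frad 2.99 Fz 9.27 g 0.222
```

```bash
python3 -m handwheel '[{"x":0,"y":0.0015,"z":0,"ax":0,"ay":0,"az":-0.8},{"x":0,"y":0.003,"z":0,"ax":0,"ay":0,"az":-1.5},{"x":0,"y":0.003,"z":0,"ax":0,"ay":0,"az":-1.5},{"x":0,"y":0.003,"z":0,"ax":0,"ay":0,"az":-1.5}]' >/dev/null; python3 l.py
python3 -m handwheel '[{"x":0,"y":0.001,"z":0,"ax":0,"ay":0,"az":-0.5},{"x":0,"y":0.001,"z":0,"ax":0,"ay":0,"az":-0.5},{"x":0,"y":0.001,"z":0,"ax":0,"ay":0,"az":-0.5},{"x":0,"y":0.001,"z":0,"ax":0,"ay":0,"az":-0.5},{"x":0,"y":0.001,"z":0,"ax":0,"ay":0,"az":-0.5},{"x":0,"y":0.001,"z":0,"ax":0,"ay":0,"az":-0.5}]' >/dev/null; python3 l.py
python3 - <<'E'
from h import *
st()
c=read_camera("scene"); crop(c,155,195,320,310,4.8,"pics/s9.png"); cv2.imwrite("pics/s9f.png",c["color"][:,:,::-1])
c=read_camera("top"); cv2.imwrite("pics/t9.png",c["color"][:,:,::-1])
E
```

```text
t 14.70 th 0.836 r 0.1172 z 0.0642 yawy-th -35.50  Ftan -10.11 Frad 2.54 Fz 10.41 g 0.228
t 15.20 th 0.836 r 0.1171 z 0.0642 yawy-th -35.07  Ftan -8.41 Frad 3.40 Fz 10.56 g 0.224
t 15.2 p [ 0.5909 -0.0849  0.0642] yawy 12.83 tz [-0.022  0.002 -1.   ] F [-7.79 -4.64 10.56] T [-0.78  0.77 -0.27] g 0.224 j [-0.18  0.47  1.98 -0.    0.71 -0.4 ]
```

View pics/s9.png

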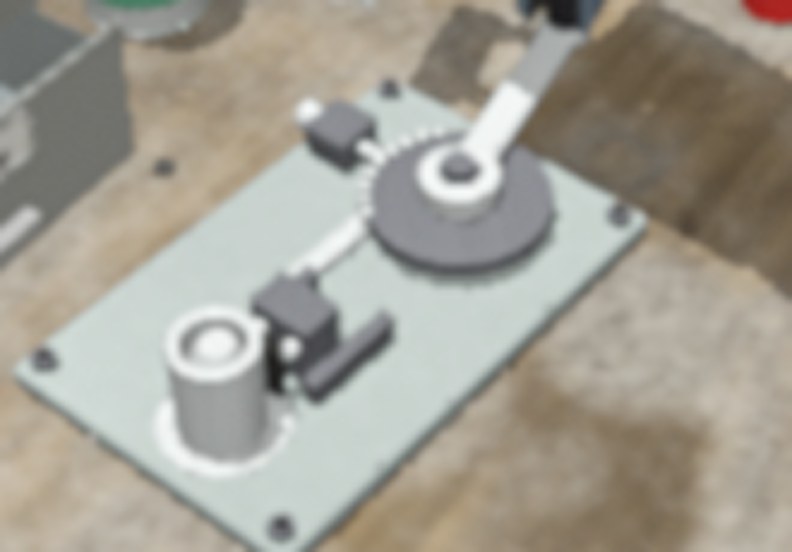

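View pics/t9.png

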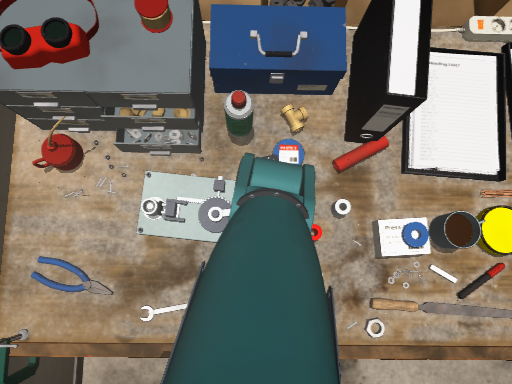

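```bash
python3 l.py; python3 -c "
from station import robot
print(robot.sign_off())"
```

```text
t 15.30 th 0.836 r 0.1171 z 0.0642 yawy-th -35.08  Ftan -9.48 Frad 3.22 Fz 10.23 g 0.224
the job is handed in; nothing more can be done
None
```

I slid the thin-walled steel sleeve onto the gauge pin down to the plate and let go of it. I then swung the lever four clicks by its knob and handed the job in at about 15 s, still holding it there.

- **Sleeve:** it touched the plate with about 9 N, with the tool 12 mm above its bench grasp height, which is the plate's thickness. The last scene picture shows it upright around the pin with the pad against it. I did not measure the pad's force separately.
- **Lever:** the resistance jumped near 0.2, 0.4, 0.6 and 0.8 rad, up to about 8 to 10 N each time. It ended at 0.836 rad by the tool's position, or about 0.85 rad allowing for the -0.014 rad I read at rest. The resistance was still high (about 9 N), so it had not reached the fifth click.
- **Other things on the bench:** the tight sleeve, spray can and pipe offcut look unmoved in the last top picture. The arm hides part of the flux tin and most of the area around the red and turquoise look-alikes. I saw no contact with any of them.
- **Small disagreement:** two measurements of the sleeve's position differed by about 1 mm, within the 2 mm clearance on the pin. It went on with no sideways force.

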